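Feel the contact gap of the tagged breaker pole with a taper gauge

TASK

Take the orange-handled taper gauge out of its stand and slide its blade straight down between the two spring-loaded copper plates of the yellow-tagged breaker pole until both plates drag on it snugly (about 7 N of resistance in all as it slides down), light enough that it is never jammed in. Finish while still holding the gauge in the gripper, upright and motionless at that depth, clear of the pole's base; leave the blue gauge in the stand and keep the gauge off the two untagged poles.

Things in the scene. Friction and masses are not known exactly. Their poses are not given: they have to be found in the camera images.
- gauge: Taper gauge, orange handle up, 0.13 kg. Origin: blade tip; z up. Steel blade z 0-90 mm, 16 wide (x); thickness (y) grows evenly on both faces from 3 mm at the rounded tip to 15.6 at z=90 (1.4 mm per 10). Dark flange 32x32 at z 90-96. Orange grip z 96-151, 26 (x) by 20 mm (y): take it from above, fingers closing along y.
- spare_gauge: Same gauge with a blue handle, in the other slot of the stand: leave it there. Same origin and axes.
- stand: Fixed grey stand 120 (x) x 50 x 100 mm high, foot 150 x 80 mm. Origin: centre of underside. Slots 20 x 20 mm at x = +30 and -30 mm; a gauge hangs in each by its flange, axes parallel to the stand's, tip 10 mm above the bench; which is where varies. Lift a gauge over 100 mm to clear it.
- pole_tagged: Fixed pole to check, in any of three places: red base 80 (x) x 76 (y) x 20 mm high with yellow bands, yellow caps on its two black posts (y = +-31 mm, top z = 87 mm). Origin: centre of underside. Copper plates face each other along y; the slot runs along x. The blade must not reach the base top, z = 20 mm.
- plate_left: Copper plate on the tagged pole's +y side, 40 mm along x, axes as the pole's. Origin: in the plane of its inner face, mid-width, at bench height. Upright inner face z 30-100 mm, then a lip leaning out 28 degrees up to z = 116. Yields to +y on a spring of 6 N/mm, 6 mm at most. At rest its face is 1.8 to 5.2 mm from the pole's middle plane (varies).
- plate_right: Its mirror on the -y side, yields to -y, own distance of 1.8 to 5.2 mm: the free gap is 3.6 to 10.4 mm, so the blade first touches with its tip 4 to 53 mm below z = 100. From there resistance to pushing down grows by 0.4 to 0.6 N per mm of depth while moving (it eases when the arm stops). Snug: each plate presses on the blade with 1.2 to 12 N.
- pole_b: Untagged fixed pole: all-red base, black posts without caps; same size (lips up to z = 116 mm), origin at the centre of its underside. Leave alone.
- pole_c: Second untagged pole, as pole_b. Leave alone.

How it is judged:
By the outcome, as a careful person would: the job done as asked, in the order asked, and still so for the second after the job is handed in, while the arm keeps its last pose, push and grip.
It also fails if it takes over 40 s, if anything falls off the work surface, if the arm or the gripper's body presses on something with over 40 N, if the wrist force passes 120 N, or if a joint passes its speed limit or range.

ROBOT

A 6-joint arm with a two-finger parallel gripper is mounted at the origin on the work surface. World frame = base frame: x ahead of the robot, y to its left, z up, the work surface at z = 0. Lengths are in m, angles in rad, forces in N, time in s.
With the tool pointing down it reaches from about 0.425 to 0.925 m from the base axis. Payload 12.5 kg.
Tool frame: the origin (TCP) lies on the centre line of the jaws, within the pads' length; the fingertips stand 11 mm ahead of it and the grasp point (between the pads) lies 8 mm behind it; z points along the fingers, y is the line along which they close (so a half turn about z gives the same grasp; the last joint's range is limited). The gripper opens to 85 mm and grips with 20 to 120 N. Pads are 22 mm wide; open, the fingers measure 114 mm over their backs; the gripper's body (76 mm by 85 mm) begins 54 mm behind the grasp point. The pads swing forward as they close: fully open they stand 13 mm farther back than shut.
Start: joints at [-1.367, 0.491, 1.559, -0, 1.092, -0.106], TCP at [0.191, -0.595, 0.242] pointing down, gripper open.
Joint ranges: [-3.1, 3.1], [-0.84, 2.19], [0.05, 2.79], [-1.13, 4.28], [0.06, 2.93], [-2.69, 2.69]. Speed limits (rad/s): [2.22, 2.22, 2.79, 3.14, 3.14, 3.14].

INTERFACE

Orientations are given as a 3x3 rotation matrix whose columns are the frame's x, y, z axes.
In Python, from plant import env gives the robot as it stands.
- The arm moves only by the shell command python3 -m crank 'ROWS'. ROWS is a JSON object whose one key "rows" holds a list of rows, each a list of 3 entries, a list of its own where there are three numbers: the opening, from 0 (shut) to 1 (fully open), then the shift along the tool's x, y, z in m, then the turn, a rotation vector about the tool's x, y, z in rad. In form: {"rows": [[gripper, [dx, dy, dz], [ax, ay, az]], ...]}. A call has 1 to 20 rows; each row shifts and turns the commanded pose from where the row before left it, along the tool's axes as they then stand; what a row does not reach is not made up. A row lasts 1/12 s, in which the tool goes at most 41.7 mm and 7.16 degrees, less where a joint would pass 70% of its speed; a pose out of reach is approached as far as the arm can. A call is refused whole if a number of a shift passes 0.0417 or a number of a turn 0.125, either way. A call with a gripper value outside its range is refused whole. The fingers move at their own pace and stop on an object; the grip force is fixed at half the most. Time passes only in rows, so rows that do not move let the fingers close. It gives the time, the measured TCP pose, the force, the opening and the grip force at its end, in the units of the state.
- env.get_state(): the state, without advancing time (a new reading comes with each control period).
- env.snapshot(name): name is "side" or "top"; returns the picture (480x640x3 uint8, red, green, blue); there is no depth.
- env.calibration(name): a dict with "fx", "fy", "cx", "cy" (pixels), "cam_to_world" (4x4, takes a point from camera to world coordinates). Camera axes: x right, y down, z forward; pixel columns grow to the right and rows downward; lengths in m; the calibration is good to about 2 mm. A picture is of the moment at which its call begins. calibration takes no time and is no camera call.
- env.job_done(): hands the job in; it is judged then, once.
Trained networks look in the newest picture that a camera, given by its name, has taken for a name from the list of things; names that differ only in an ending like _2 or _b are one class to them, and where a whole thing is asked for, a point or a joint stands for the part that bears it (a point fixed in the world has none). Each returns a list of dicts, best first, with "p" (0 to 1); they miss things now and then, are a little off and sometimes report something else, mostly with a low value. They report only what shows in the picture. A call takes as long as a camera call.
- env.search_frame(camera, name): "position" ([x, y, z] in m, in the coordinates of the camera as it stood for that picture, good to about 4 mm: the middle of the surface that is visible of it).
The state is a dict: "clock": time; "joint_pos": joint angles; "qvel": joint speeds; "tau": joint torques, N m; "ee_pos": TCP position; "ee_rot": TCP orientation; "ft_force": force on the tool from outside, world axes, zero at the start; "wrist_torque": the same for the moment, N m; "finger_gap": finger opening in m; "grasp_force": force on a finger pad.
Only numpy, scipy, OpenCV 4.12 (cv2) and the standard library are available. Lean on these libraries where they do the work, as an engineer would, in place of code of your own. Each camera call takes 0.05 s, during which the arm holds its last target. There are 200 camera calls.

## Working session

There is one attempt and no reset: what is moved stays moved. The work goes in short steps, Python scripts to look and compute and a shell command to move; the robot and the scene stay as the last step left them, time stands still between calls to the robot, and variables do not carry over. Pictures are saved under pics/ and viewed, at most 10 in all, crops included, and the job is handed in when it is done.

```bash
ls; mkdir -p pics; python3 - <<'E'
from plant import env
import cv2,numpy as np
s=env.get_state(); print(s)
for c in("top","side"):
    im=env.snapshot(c); cv2.imwrite(f"pics/{c}0.png",im[:,:,::-1])
    K=env.calibration(c); T=np.array(K["cam_to_world"]); print(c,K)
    for n in("gauge","spare_gauge","stand","pole_tagged","plate_left","plate_right","pole_b"):
        for d in env.search_frame(c,n)[:4]:
            print(c,n,round(d["p"],2),np.round(T[:3,:3]@d["position"]+T[:3,3],3))
E
```

```text
pics
{'clock': 0.0, 'joint_pos': array([-1.36662744e+00,  4.91563756e-01,  1.55947419e+00,  1.04793983e-05,
        1.09174216e+00, -1.05590834e-01]), 'qvel': array([ 1.01788471e-03,  6.85699736e-04, -1.52128640e-03,  1.50488475e-05,
        5.11530929e-04,  7.12325856e-04]), 'tau': array([ 2.06490084e-03, -6.18452740e+01, -2.61592805e+01, -6.19107027e-05,
        4.11322122e-03, -1.13761774e-05]), 'ee_pos': array([ 0.19050003, -0.59501373,  0.24171662]), 'ee_rot': array([[ 9.52408331e-01,  3.04825059e-01, -2.31653933e-04],
       [ 3.04825117e-01, -9.52407629e-01,  1.16467696e-03],
       [ 1.34393748e-04, -1.17986197e-03, -9.99999295e-01]]), 'ft_force': array([ 0.97728269, -0.24726036,  0.06279116]), 'wrist_torque': array([0.01431688, 0.0505404 , 0.01259725]), 'grasp_force': 0.0, 'finger_gap': 0.08556335727208908}
top {'fx': 518.9639586818048, 'fy': 518.9639586818048, 'cx': 321.38169569088365, 'cy': 238.51765283695718, 'cam_to_world': array([[-0.00102522, -0.99956676,  0.02941482,  0.50391228],
       [-0.99953547,  0.00192026,  0.03041624, -0.03810874],
       [-0.03045955, -0.029
[... 540 characters left out ...]
40.9918609762898, 'cam_to_world': array([[-9.05838298e-01, -3.03374492e-01,  2.95670249e-01,
         2.95192245e-01],
       [-4.23623603e-01,  6.48946496e-01, -6.31990101e-01,
         5.03416044e-01],
       [-1.44496130e-04, -6.97733734e-01, -7.16357185e-01,
         6.33247975e-01],
       [ 0.00000000e+00,  0.00000000e+00,  0.00000000e+00,
         1.00000000e+00]])}
side gauge 0.67 [0.44  0.224 0.134]
side spare_gauge 0.62 [0.502 0.223 0.133]
side stand 0.56 [0.462 0.241 0.055]
side pole_tagged 0.75 [ 0.574 -0.109  0.028]
side plate_left 0.63 [ 0.589 -0.136  0.088]
side plate_right 0.79 [ 0.583 -0.154  0.104]
side pole_b 0.63 [0.562 0.025 0.052]
side pole_b 0.61 [ 0.54  -0.277  0.045]
```

View pics/top0.png

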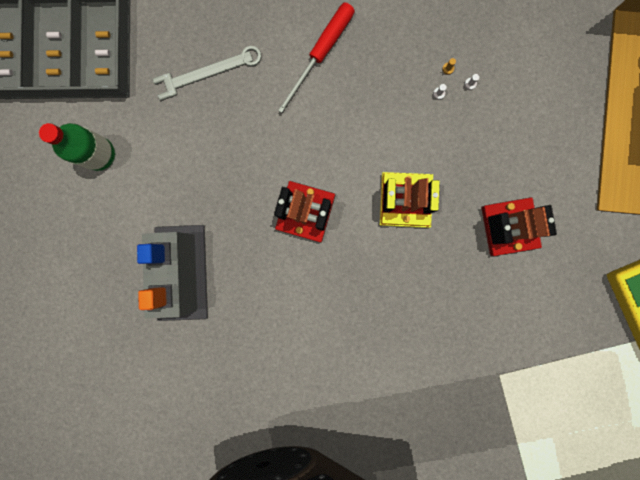

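View pics/side0.png

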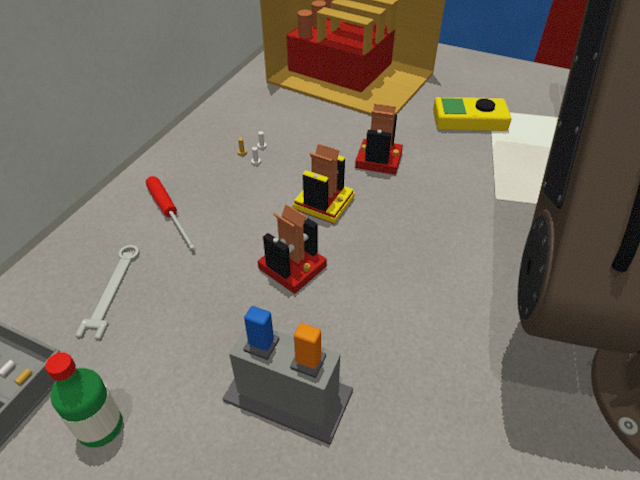

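The top view shows the orange handle at about (152,298), the blue one at (150,253) and the tagged pole at (407,200). The side view shows orange at (308,345) and the tagged pole at (324,185). I'll enlarge these areas to get precise corners.

```bash
python3 - <<'E'
import cv2,numpy as np
t=cv2.imread("pics/top0.png");s=cv2.imread("pics/side0.png")
def c(im,x,y,w,h,f):
    o=cv2.resize(im[y:y+h,x:x+w],None,fx=f,fy=f,interpolation=cv2.INTER_CUBIC)
    for i in range(0,w,10): cv2.putText(o,str(x+i),(i*f,8),0,.3,(255,255,255)); cv2.line(o,(i*f,10),(i*f,14),(255,255,255))
    for i in range(0,h,10): cv2.putText(o,str(y+i),(0,i*f+4),0,.3,(255,255,255));cv2.line(o,(20,i*f),(24,i*f),(255,255,255))
    return o
cv2.imwrite("pics/poles.png",np.hstack([c(t,370,160,80,80,5),c(s,285,140,80,80,5)]))
cv2.imwrite("pics/stand.png",np.hstack([c(t,125,220,100,110,4),c(s,230,310,100,110,4)]))
E
```

```text
(no output)
```

View pics/poles.png

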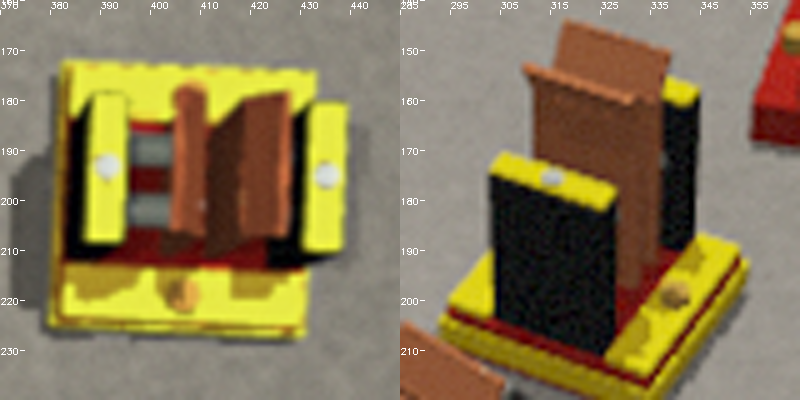

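View pics/stand.png

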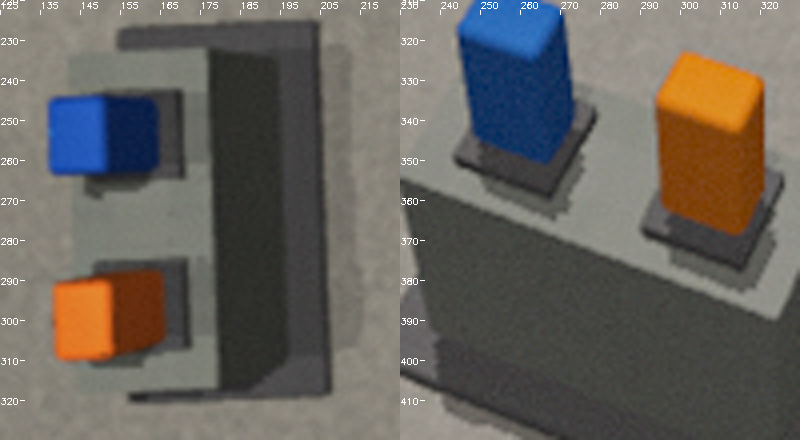

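The crops give usable corners. In the top view the cap centres are near (391.3,193.4) and (435,195.2), and the plate folds near X=411 and 418. The orange top face is near (146,300).

```bash
cat > h.py <<'E'
import numpy as np
from scipy.optimize import least_squares
from plant import env
C={c:env.calibration(c) for c in("top","side")}
def proj(c,P):
    K=C[c];T=np.array(K["cam_to_world"]);p=(np.atleast_2d(P)-T[:3,3])@T[:3,:3]
    return np.c_[K["fx"]*p[:,0]/p[:,2]+K["cx"],K["fy"]*p[:,1]/p[:,2]+K["cy"]]
def back(c,uv,z):
    K=C[c];T=np.array(K["cam_to_world"])
    d=T[:3,:3]@[(uv[0]-K["cx"])/K["fx"],(uv[1]-K["cy"])/K["fy"],1]
    return T[:3,3]+d*(z-T[2,3])/d[2]
def place(p,M):
    c,s=np.cos(p[2]),np.sin(p[2]);M=np.asarray(M,float)
    return np.c_[p[0]+c*M[:,0]-s*M[:,1],p[1]+s*M[:,0]+c*M[:,1],M[:,2]]
def fit(obs,x0):
    f=lambda p:np.concatenate([(proj(c,place(p,M))-U).ravel() for c,M,U in obs])
    r=least_squares(f,x0,loss="soft_l1");return r.x,f(r.x)
E
python3 - <<'E'
from h import *
t=lambda a,x,y,f,o=0:np.c_[x+(np.array(a)[:,0]-o)/f,y+np.array(a)[:,1]/f]
top=[[13,10,161],[13,-10,161],[-13,-10,161],[-13,10,161]]
M=np.array(top)/1000
ut=t([(54,282),(111,276),(113,357),(58,360)],125,220,4)
ub=t([(50,96),(108,96),(106,174),(48,172)],125,220,4)
us=t([(764,78),(688,52)],230,310,4,400)  # placeholder order resolved below
# side view corners: predicted order
g0=np.array([.452,.202,0])
print("pred side",proj("side",place(g0,M)))
S=t([(688,52),(764,78),(740,132),(656,100)],230,310,4,400);print(S)
for U in(ut,ub): print("top-only",fit([("top",M,U)],g0))
best=min((fit([("side",M,np.roll(S[::d],k,0))],g0) for k in range(4) for d in(1,-1)),key=lambda r:np.abs(r[1]).sum() + 100*abs(r[0][2])); print("side-only",best)
# pole
P=np.array([[0,31,87],[0,-31,87],[40,38,20],[40,-38,20],[-40,-38,20],[-40,38,20]])/1000
U=t([(106.5,167),(325,176),(67,66),(316,72),(304,326),(62,318)],370,160,5)
p,r=fit([("top",P,U)],[.575,-.137,0]);print("pole",p,np.round(r,1))
print("side cap",proj("side",place(p,P[:2])),"obs",315.4,175.4)
Ri=np.array([[np.cos(p[2]),np.sin(p[2])],[-np.sin(p[2]),np.cos(p[2])]])
for n,uv in(("Lf",(206,165)),("Rf",(241.5,165))):
    print(n,Ri@(back("top",(370+uv[0]/5,160+uv[1]/5),.1)[:2]-p[:2]))
E
```

```text
pred side [[291.66890748 323.65509585]
 [299.98765413 310.0588427 ]
 [321.44128009 318.25159703]
 [313.48930072 332.21613105]]
[[302.  323. ]
 [321.  329.5]
 [315.  343. ]
 [294.  335. ]]
top-only (array([0.44494939, 0.20863368, 0.06282685]), array([-0.65876189, -0.42479129,  0.38976032,  0.11705307,  0.97153213,
        0.04359847, -0.59648241,  0.23573799]))
top-only (array([ 0.50436859,  0.21116679, -0.01759165]), array([-0.372413  , -0.54754115,  0.40128112, -0.30095893,  0.37920886,
        0.30464537, -0.41107953,  0.53926777]))
side-only (array([0.44402232, 0.21444812, 0.00563697]), array([-0.9775761 ,  0.17191523, -0.63339396, -1.95686763,  2.28407858,
       -0.07106017,  0.32632338,  0.94268792]))
pole [ 0.5884183  -0.14661859 -0.03840203] [ 0.3  0.   0.5 -0.3  0.1 -0.6 -0.6 -0.2  0.2  0.6 -0.7  0.4]
side cap [[317.1756929  173.6639185 ]
 [333.94906294 153.35452925]] obs 315.4 175.4
Lf [-2.47658351e-05  5.12143092e-03]
Rf [ 0.00030837 -0.00473072]
```

```bash
python3 -m crank '{"rows":[[1,[0,0,0],[0,0,0.09]],[1,[0,0,0],[0,0,0.09]],[1,[0,0,0],[0,0,0.09]],[1,[0.023,-0.019,0],[0,0,0]],[1,[0.023,-0.019,0],[0,0,0]],[1,[0.023,-0.019,0],[0,0,0]],[1,[0.023,-0.019,0],[0,0,0]],[1,[0.023,-0.019,0],[0,0,0]],[1,[0.023,-0.019,0],[0,0,0]],[1,[0.023,-0.019,0],[0,0,0]],[1,[0.023,-0.019,0],[0,0,0]],[1,[0.023,-0.019,0],[0,0,0]],[1,[0.023,-0.019,0],[0,0,0]],[1,[0.023,-0.019,0],[0,0,0]],[1,[0.023,-0.019,0],[0,0,0]]]}'
```

```text
clock: 2.05
ee_pos: [0.4583, -0.3553, 0.2425]
ee_rot: [[0.999, 0.04, 0.0], [0.04, -0.999, -0.0], [0.0, 0.0, -1.0]]
ft_force: [-0.7, -0.1, -0.3]
finger_gap: 0.0853
grasp_force: 0.0
```

```bash
python3 -m crank '{"rows":[[1,[0.0005,-0.0314,0],[0,0,0]],[1,[0.0005,-0.0314,0],[0,0,0]],[1,[0.0005,-0.0314,0],[0,0,0]],[1,[0.0005,-0.0314,0],[0,0,0]],[1,[0.0005,-0.0314,0],[0,0,0]],[1,[0.0005,-0.0314,0],[0,0,0]],[1,[0.0005,-0.0314,0],[0,0,0]],[1,[0.0005,-0.0314,0],[0,0,0]],[1,[0.0005,-0.0314,0],[0,0,0]],[1,[0.0005,-0.0314,0],[0,0,0]],[1,[0.0005,-0.0314,0],[0,0,0]],[1,[0.0005,-0.0314,0],[0,0,0]],[1,[0.0005,-0.0314,0],[0,0,0]],[1,[0.0005,-0.0314,0],[0,0,0]],[1,[0.0005,-0.0314,0],[0,0,0]],[1,[0.0005,-0.0314,0],[0,0,0]],[1,[0.0005,-0.0314,0],[0,0,0]],[1,[0.0005,-0.0314,0],[0,0,0]],[1,[0,0,0],[0,0,0]]]}'; python3 - <<'E'
from plant import env
import cv2,numpy as np
a=env.snapshot("side");b=env.snapshot("top")
cv2.imwrite("pics/pre.png",np.hstack([cv2.resize(a[250:470,180:400],(400,400)),cv2.resize(b[190:410,80:300],(400,400))])[:,:,::-1])
print(env.get_state()["ee_pos"])
E
```

```text
clock: 3.63
ee_pos: [0.4436, 0.2125, 0.2424]
ee_rot: [[0.999, 0.043, 0.001], [0.043, -0.999, 0.001], [0.001, -0.001, -1.0]]
ft_force: [-0.6, -0.2, -1.0]
finger_gap: 0.0857
grasp_force: 0.0
[0.4434832  0.20945095 0.24215313]
```

View pics/pre.png

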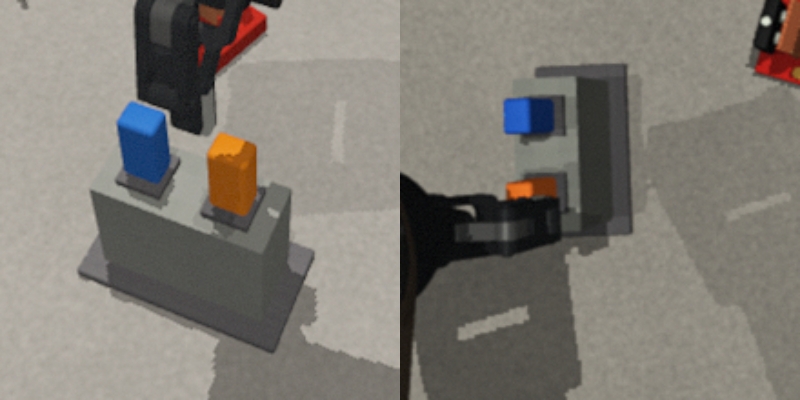

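```bash
python3 - <<'E'
from h import *
s=env.get_state();p=s["ee_pos"];R=s["ee_rot"];print(p,s["finger_gap"])
for c,ox,oy,dx in(("side",180,250,0),("top",80,190,400)):
    for q in([0,0,0],[0,.043,-.002],[0,-.043,-.002],[0,.057,-.05],[0,-.057,-.05]):
        u=proj(c,p+R@np.array(q))[0]; print(c,q,(u-[ox,oy])/.55+[dx,0])
E
```

```text
[0.4434832  0.20945095 0.24215313] 0.08513728786652178
side [0, 0, 0] [235.76971712  54.14815874]
side [0, 0.043, -0.002] [266.58404347  -3.20409578]
side [0, -0.043, -0.002] [201.29328546 112.90431735]
side [0, 0.057, -0.05] [277.38688436 -83.61294306]
side [0, -0.057, -0.05] [184.06104278  72.08031846]
top [0, 0, 0] [470.84990535 213.25761441]
top [0, 0.043, -0.002] [537.90867951 210.80049606]
top [0, -0.043, -0.002] [401.38075201 216.36490043]
top [0, 0.057, -0.05] [532.77723467 218.2694835 ]
top [0, -0.057, -0.05] [335.90770414 226.2482118 ]
```

```bash
python3 -m crank '{"rows":[[1,[0.001,-0.001,0.02],[0,0,0]],[1,[0,0,0.025],[0,0,0]],[1,[0,0,0.025],[0,0,0]],[1,[0,0,0.025],[0,0,0]],[1,[0,0,0.018],[0,0,0]],[1,[0,0,0],[0,0,0]]]}'; python3 - <<'E'
from plant import env
import cv2,numpy as np
a=env.snapshot("side");b=env.snapshot("top")
cv2.imwrite("pics/pre2.png",np.hstack([cv2.resize(a[250:470,180:400],(400,400)),cv2.resize(b[190:410,80:300],(400,400))])[:,:,::-1])
E
```

```text
clock: 4.23
ee_pos: [0.4437, 0.2081, 0.1266]
ee_rot: [[0.999, 0.038, -0.005], [0.038, -0.999, -0.002], [-0.005, 0.002, -1.0]]
ft_force: [0.9, -0.9, -0.9]
finger_gap: 0.0855
grasp_force: 0.0
```

View pics/pre2.png

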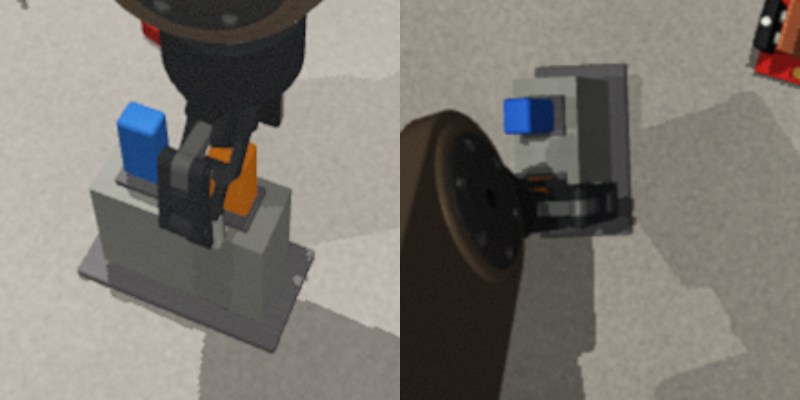

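The fingers straddle the orange handle, clear of the blue one. Closing now.

```bash
python3 -m crank '{"rows":[[0,[0,0,0],[0,0,0]],[0,[0,0,0],[0,0,0]],[0,[0,0,0],[0,0,0]],[0,[0,0,0],[0,0,0]],[0,[0,0,0],[0,0,0]],[0,[0,0,0],[0,0,0]],[0,[0,0,0],[0,0,0]],[0,[0,0,0],[0,0,0]]]}'
```

```text
clock: 5.0
ee_pos: [0.4449, 0.2097, 0.1297]
ee_rot: [[0.999, 0.04, 0.001], [0.04, -0.999, -0.0], [0.001, 0.0, -1.0]]
ft_force: [-1.6, 0.0, 5.9]
finger_gap: 0.0196
grasp_force: 58.3
```

```bash
python3 -m crank '{"rows":[[0,[0,0,-0.01],[0,0,0]],[0,[0,0,-0.015],[0,0,0]],[0,[0,0,-0.02],[0,0,0]],[0,[0,0,-0.02],[0,0,0]],[0,[0,0,-0.02],[0,0,0]],[0,[0,0,-0.02],[0,0,0]],[0,[0,0,-0.02],[0,0,0]],[0,[0,0,-0.02],[0,0,0]],[0,[0,0,-0.005],[0,0,0]],[0,[0,0,0],[0,0,0]],[0,[0,0,0],[0,0,0]]]}'; python3 - <<'E'
from h import *
import cv2
s=env.get_state();print(s["ee_pos"],s["ft_force"],s["finger_gap"])
a=env.snapshot("side");b=env.snapshot("top")
cv2.imwrite("pics/lift.png",np.hstack([cv2.resize(a[180:400,180:400],(400,400)),cv2.resize(b[190:410,80:300],(400,400))])[:,:,::-1])
p=s["ee_pos"]
for z in(-.1197,-.0297):
  for x in(-.008,.008): print((proj("side",p+[x,0,z])[0]-[180,180])/.55)
E
```

```text
clock: 5.92
ee_pos: [0.4444, 0.2096, 0.2784]
ee_rot: [[0.999, 0.04, -0.001], [0.04, -0.999, -0.0], [-0.001, 0.0, -1.0]]
ft_force: [-0.3, 0.4, -1.9]
finger_gap: 0.0193
grasp_force: 58.9
[0.44437529 0.20960566 0.278395  ] [-0.30949403  0.43602516 -1.91012499] 0.0192711836647871
[248.54665848 277.51055954]
[224.05969784 267.91602875]
[247.78736768 177.94246525]
[220.19752991 168.05727232]
```

View pics/lift.png

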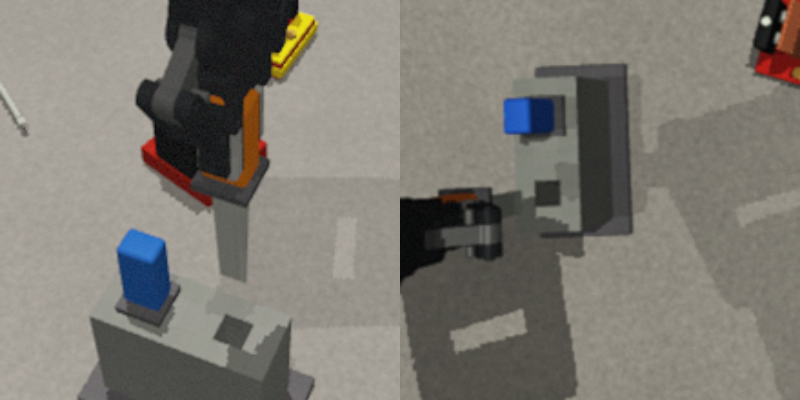

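The gauge hangs upright in the gripper, its slot is empty and the blue one is still in place. Now carrying it to the tagged pole.

```bash
python3 -m crank '{"rows":[[0,[0.004,0.012,0],[0,0,0]],[0,[0.009,0.025,0],[0,0,0]],[0,[0.009,0.025,0],[0,0,0]],[0,[0.009,0.025,0],[0,0,0]],[0,[0.009,0.025,0],[0,0,0]],[0,[0.009,0.025,0],[0,0,0]],[0,[0.009,0.025,0],[0,0,0]],[0,[0.009,0.025,0],[0,0,0]],[0,[0.009,0.025,0],[0,0,0]],[0,[0.009,0.025,0],[0,0,0]],[0,[0.009,0.025,0],[0,0,0]],[0,[0.009,0.025,0],[0,0,0]],[0,[0.009,0.025,0],[0,0,0]],[0,[0.009,0.025,0],[0,0,0]],[0,[0.009,0.0235,0],[0,0,0]],[0,[0,0,0],[0,0,0.039]],[0,[0,0,0],[0,0,0.039]],[0,[0,0,0],[0,0,0]],[0,[0,0,0],[0,0,0]]]}'; python3 - <<'E'
from h import *
import cv2
s=env.get_state();print(s["ee_pos"],s["ee_rot"],s["ft_force"])
a=env.snapshot("side");b=env.snapshot("top")
cv2.imwrite("pics/over.png",np.hstack([cv2.resize(a[90:230,255:395],(400,400)),cv2.resize(b[130:270,340:480],(400,400))])[:,:,::-1])
E
```

```text
clock: 7.6
ee_pos: [0.5888, -0.1453, 0.2781]
ee_rot: [[0.999, -0.037, -0.002], [-0.037, -0.999, 0.001], [-0.002, -0.0, -1.0]]
ft_force: [-0.2, 0.8, -1.4]
finger_gap: 0.0193
grasp_force: 59.1
[ 0.58876948 -0.14530718  0.27811797] [[ 9.99311281e-01 -3.70682475e-02 -1.70525755e-03]
 [-3.70674208e-02 -9.99312635e-01  5.13917511e-04]
 [-1.72313544e-03 -4.50354067e-04 -9.99998414e-01]] [-0.15802041  0.7775769  -1.40837827]
```

View pics/over.png

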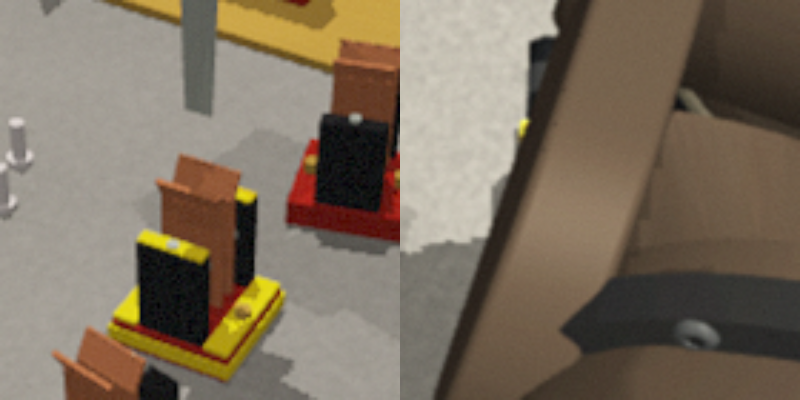

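```bash
python3 -m crank '{"rows":[[0,[0,0,0.012],[0,0,0]],[0,[0,0,0.012],[0,0,0]],[0,[0,0,0.012],[0,0,0]],[0,[0,0,0.008],[0,0,0]],[0,[0,0,0.004],[0,0,0]],[0,[0,0,0.004],[0,0,0]]]}'; python3 -m crank '{"rows":[[0,[0,0,0.004],[0,0,0]],[0,[0,0,0.004],[0,0,0]],[0,[0,0,0.004],[0,0,0]]]}'
```

```text
clock: 8.2
ee_pos: [0.589, -0.1452, 0.2271]
ee_rot: [[0.999, -0.038, -0.0], [-0.038, -0.999, -0.0], [-0.0, 0.0, -1.0]]
ft_force: [0.0, 0.1, -0.5]
finger_gap: 0.0193
grasp_force: 59.0
clock: 8.45
ee_pos: [0.5891, -0.1454, 0.2153]
ee_rot: [[0.999, -0.038, 0.001], [-0.038, -0.999, -0.0], [0.001, 0.0, -1.0]]
ft_force: [0.3, -0.4, -1.6]
finger_gap: 0.0192
grasp_force: 59.0
```

```bash
python3 - <<'E'
from h import *
import cv2
s=env.get_state();print(s["ee_pos"],s["ft_force"])
a=env.snapshot("side")
cv2.imwrite("pics/in.png",cv2.resize(a[120:220,275:375],(600,600),interpolation=cv2.INTER_CUBIC)[:,:,::-1])
E
```

```text
[ 0.5891166 -0.1453639  0.2153048] [ 0.33046383 -0.35536694 -1.57632258]
```

View pics/in.png

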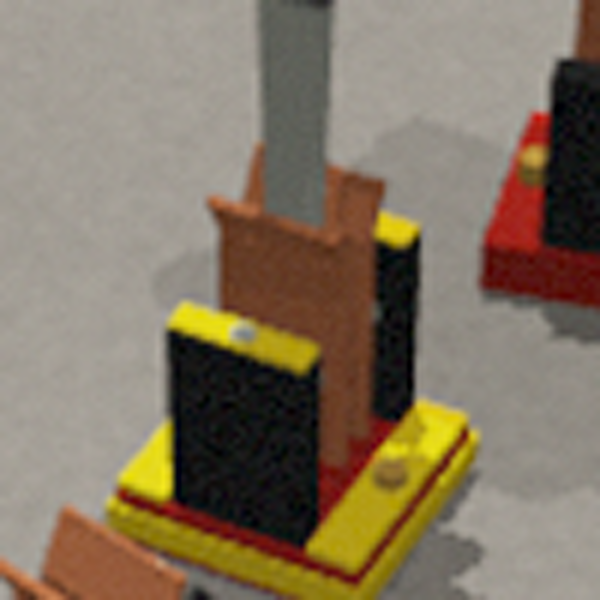

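The blade tip is between the two lips, roughly centred. Continuing down in small steps.

```bash
for i in 1; do python3 -m crank '{"rows":[[0,[0,0,0.003],[0,0,0]],[0,[0,0,0.003],[0,0,0]],[0,[0,0,0.003],[0,0,0]],[0,[0,0,0.003],[0,0,0]]]}'; done; python3 -m crank '{"rows":[[0,[0,0,0.003],[0,0,0]],[0,[0,0,0.003],[0,0,0]],[0,[0,0,0.002],[0,0,0]],[0,[0,0,0.002],[0,0,0]]]}'
```

```text
clock: 8.83
ee_pos: [0.589, -0.1454, 0.2031]
ee_rot: [[0.999, -0.038, 0.0], [-0.038, -0.999, -0.0], [0.0, 0.0, -1.0]]
ft_force: [0.2, 0.6, -2.0]
finger_gap: 0.0195
grasp_force: 59.0
clock: 9.17
ee_pos: [0.589, -0.1453, 0.193]
ee_rot: [[0.999, -0.038, -0.0], [-0.038, -0.999, -0.0], [-0.0, 0.0, -1.0]]
ft_force: [-0.7, 0.2, -1.7]
finger_gap: 0.0194
grasp_force: 59.0
```

```bash
python3 -m crank '{"rows":[[0,[0,0,0.002],[0,0,0]],[0,[0,0,0.002],[0,0,0]],[0,[0,0,0.002],[0,0,0]],[0,[0,0,0.002],[0,0,0]]]}'|grep -E "pos|ft"; python3 -m crank '{"rows":[[0,[0,0,0.002],[0,0,0]],[0,[0,0,0.002],[0,0,0]],[0,[0,0,0.002],[0,0,0]]]}'|grep -E "pos|ft"
```

```text
ee_pos: [0.589, -0.1454, 0.1851]
ft_force: [0.4, 0.5, -1.1]
ee_pos: [0.589, -0.1455, 0.1791]
ft_force: [0.3, -0.2, -0.7]
```

```bash
R='grep -E pos|ft'; python3 -m crank '{"rows":[[0,[0,0,0.001],[0,0,0]],[0,[0,0,0.001],[0,0,0]],[0,[0,0,0.001],[0,0,0]],[0,[0,0,0.001],[0,0,0]]]}'|grep -E "pos|ft";python3 -m crank '{"rows":[[0,[0,0,0.001],[0,0,0]],[0,[0,0,0.001],[0,0,0]],[0,[0,0,0.001],[0,0,0]],[0,[0,0,0.001],[0,0,0]]]}'|grep -E "pos|ft"
```

```text
ee_pos: [0.5891, -0.1455, 0.1753]
ft_force: [0.0, -1.2, -0.1]
ee_pos: [0.5891, -0.1455, 0.1713]
ft_force: [0.0, -3.3, 1.0]
```

```bash
python3 -m crank '{"rows":[[0,[0,0.0003,0],[0,0,0]],[0,[0,0,0],[0,0,0]]]}'|grep -E "pos|ft";python3 -m crank '{"rows":[[0,[0,0,0.001],[0,0,0]],[0,[0,0,0.001],[0,0,0]],[0,[0,0,0.001],[0,0,0]]]}'|grep -E "pos|ft"; python3 - <<'E'
from plant import env
import numpy as np
f=[]
for i in range(6): env.snapshot("side"); f.append(env.get_state()["ft_force"])
print(np.round(np.mean(f,0),2),np.round(np.std(f,0),2))
E
```

```text
ee_pos: [0.589, -0.1457, 0.1712]
ft_force: [0.2, -2.3, -2.4]
ee_pos: [0.589, -0.1457, 0.1683]
ft_force: [0.1, -2.9, -0.0]
[ 0.22 -2.94 -1.94] [0.54 0.32 0.78]
```

```bash
cat > f.py <<'E'
from plant import env
import numpy as np
f=[];p=[]
for i in range(6): env.snapshot("side"); s=env.get_state(); f.append(s["ft_force"]); p.append(s["ee_pos"])
print("F",np.round(np.mean(f,0),2),"P",np.round(np.mean(p,0),5),s["clock"],s["wrist_torque"].round(3),s["ee_rot"][2].round(4))
E
python3 -m crank '{"rows":[[0,[0,0.0004,0],[0,0,0]],[0,[0,0,0],[0,0,0]]]}'|grep -E "pos|ft"; python3 f.py; python3 -m crank '{"rows":[[0,[0,0,0.001],[0,0,0]],[0,[0,0,0.001],[0,0,0]],[0,[0,0,0.001],[0,0,0]]]}'|grep -E "pos|ft"; python3 f.py
```

```text
ee_pos: [0.5889, -0.146, 0.1682]
ft_force: [0.3, -2.1, -1.7]
F [-0.   -2.04 -2.24] P [ 0.5889  -0.14597  0.16825] 11.6 [-0.393 -0.02   0.011] [-2.e-04 -1.e-04 -1.e+00]
ee_pos: [0.589, -0.146, 0.1654]
ft_force: [-0.0, -1.1, 0.4]
F [ 0.52 -1.23 -1.24] P [ 0.58899 -0.14604  0.16521] 12.15 [-0.273 -0.076 -0.068] [ 0.  0. -1.]
```

```bash
python3 -m crank '{"rows":[[0,[0,0.0002,0],[0,0,0]],[0,[0,0,0],[0,0,0]]]}'|grep -E "pos|ft"
python3 -m crank '{"rows":[[0,[0,0,0.001],[0,0,0]]]}'|grep -E "pos|ft"
python3 -m crank '{"rows":[[0,[0,0,0.001],[0,0,0]]]}'|grep -E "pos|ft"
python3 -m crank '{"rows":[[0,[0,0,0.001],[0,0,0]]]}'|grep -E "pos|ft"
python3 -m crank '{"rows":[[0,[0,0,0.001],[0,0,0]]]}'|grep -E "pos|ft"; python3 f.py
```

```text
ee_pos: [0.589, -0.1462, 0.1652]
ft_force: [-0.1, -1.1, -0.4]
ee_pos: [0.589, -0.1462, 0.1645]
ft_force: [0.4, -0.6, 1.2]
ee_pos: [0.589, -0.1462, 0.1634]
ft_force: [0.1, -0.7, 0.7]
ee_pos: [0.589, -0.1462, 0.1624]
ft_force: [0.2, -0.2, 1.9]
ee_pos: [0.589, -0.1462, 0.1614]
ft_force: [-0.1, 0.3, 2.0]
F [ 0.45 -0.35  0.14] P [ 0.58896 -0.14622  0.1612 ] 12.95 [-0.017 -0.186 -0.029] [-1.e-04 -0.e+00 -1.e+00]
```

```bash

python3 -m crank '{"rows":[[0,[0,0,0.001],[0,0,0]],[0,[0,0,0.001],[0,0,0]]]}'|grep -E "pos|ft"
python3 -m crank '{"rows":[[0,[0,0,0.001],[0,0,0]]]}'|grep -E "pos|ft"
python3 -m crank '{"rows":[[0,[0,0,0.001],[0,0,0]]]}'|grep -E "pos|ft"
python3 -m crank '{"rows":[[0,[0,0,0.001],[0,0,0]]]}'|grep -E "pos|ft"; python3 f.py
```

```text
ee_pos: [0.589, -0.1462, 0.1594]
ft_force: [-0.0, -1.2, 3.1]
ee_pos: [0.589, -0.1463, 0.1584]
ft_force: [0.2, -0.2, 3.8]
ee_pos: [0.589, -0.1463, 0.1574]
ft_force: [-0.1, 1.0, 4.1]
ee_pos: [0.589, -0.1463, 0.1564]
ft_force: [-0.1, 0.5, 4.7]
F [0.87 0.21 2.26] P [ 0.589   -0.14624  0.1562 ] 13.6667 [ 0.008 -0.236 -0.001] [ 0.  0. -1.]
```

```bash

python3 -m crank '{"rows":[[0,[0,0,0.001],[0,0,0]]]}'|grep -E "pos|ft"
python3 -m crank '{"rows":[[0,[0,0,0.001],[0,0,0]]]}'|grep -E "pos|ft|grasp|gap"; python3 f.py
```

```text
ee_pos: [0.589, -0.1463, 0.1555]
ft_force: [-0.7, 0.6, 4.5]
ee_pos: [0.589, -0.1463, 0.1545]
ft_force: [-0.4, 1.1, 4.6]
finger_gap: 0.0195
grasp_force: 59.7
F [0.6  0.35 3.31] P [ 0.58899 -0.14624  0.15427] 14.1333 [ 0.105 -0.161  0.01 ] [ 1.e-04  1.e-04 -1.e+00]
```

```bash

python3 -m crank '{"rows":[[0,[0,0,0.001],[0,0,0]]]}'|grep -E "pos|ft"
python3 -m crank '{"rows":[[0,[0,0,0],[0,0,0]],[0,[0,0,0],[0,0,0]]]}'|grep -E "pos|ft|grasp|gap"; python3 f.py
python3 - <<'E'
from plant import env
import cv2
a=env.snapshot("side");cv2.imwrite("pics/fin.png",a[40:460,150:470,::-1])
E
```

```text
ee_pos: [0.589, -0.1463, 0.1535]
ft_force: [-0.1, 0.8, 5.4]
ee_pos: [0.589, -0.1463, 0.1533]
ft_force: [1.3, 0.5, 3.5]
finger_gap: 0.0198
grasp_force: 59.7
F [1.35 0.69 3.66] P [ 0.58898 -0.14627  0.15331] 14.6833 [ 0.088 -0.184 -0.015] [ 1.e-04  1.e-04 -1.e+00]
```

View pics/fin.png

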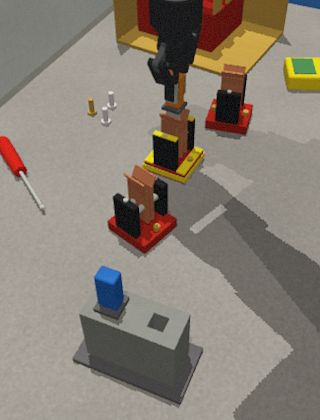

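The gauge is seated upright in the tagged pole at about 6.7 N of drag, centred between the plates (lateral force about 0.7 N). The blue gauge is still in the stand. Handing in.

```bash
python3 -c "
from plant import env
print(env.job_done())"
```

```text
the job is handed in; nothing more can be done
None
```

I handed the job in with the orange gauge gripped, upright and still between the tagged pole's plates: about 6.7 N of drag on the way down, tip roughly 34 mm above the bench (base top is 20 mm), blue gauge still in the stand, untagged poles not touched.

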